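Show the tracker the build path, then accept it

ROBOT

A 6-joint arm with a two-finger parallel gripper is mounted at the origin on the work surface. World frame = base frame: x ahead of the robot, y to its left, z up, the work surface at z = 0. Lengths are in mm, angles in rad, forces in N, time in s.
With the tool pointing down it reaches from about 325 to 1000 mm from the base axis. Payload 5.1 kg.
Tool frame: the origin (TCP) lies at the very end of the fingers, on their centre line; the grasp point (between the pads) lies 19 mm behind it; y points along the fingers, z is the direction in which the jaws open and shut, and the axes are right-handed (so a half turn about y gives the same grasp; the last joint's range is limited). The gripper opens to 85 mm and grips with 20 to 120 N. Pads are 22 mm wide; open, the fingers measure 114 mm over their backs; the gripper's body (76 mm by 85 mm) begins 54 mm behind the grasp point. The pads swing forward as they close: fully open they stand 13 mm farther back than shut.
Start: joints at [-1.237, 0.124, 1.65, -0, 1.367, -0.083], TCP at [263.111, -594.355, 231.322] pointing down, gripper open.
Joint ranges: [-2.61, 2.61], [-1.02, 2.33], [0.03, 2.71], [-1.35, 4.49], [0.32, 2.68], [-2.91, 2.91]. Speed limits (rad/s): [2.57, 2.57, 3.14, 3.14, 3.14, 3.14].

INTERFACE

Orientations are given as a rotation vector (axis times angle).
In Python, from workcell import manip gives the robot as it stands.
- The arm moves only by the tool apply_moves, never from a script. Its argument "motion" is a list of rows, each an object of numbers: "tx", "ty", "tz": the shift along the tool's x, y, z in cm; "wx", "wy", "wz": the turn, a rotation vector about the tool's x, y, z in degrees. A call has 1 to 20 rows; each row is the pose to reach, as a shift and turn from the pose measured when the call began, along the tool's axes at that moment; what a row does not reach only later rows make up. A row lasts 1/12 s, in which the tool goes at most 41.7 mm and 7.16 degrees, less where a joint would pass 70% of its speed; a pose out of reach is approached as far as the arm can. A call with a gripper value outside its range is refused whole. "fingers" is the closure, from -1 (fully open) to 1 (shut), set as the call begins (left out, the last holds). The fingers move at their own pace and stop on an object; "squeeze" is the grip in N (left out, the last holds). Time passes only in rows, so rows that repeat a pose let the fingers close. It gives the time, the measured TCP pose, the force and the opening at its end, in the units of the state.
- manip.sense(): the state, without advancing time (a new reading comes with each control period).
- manip.read_camera(name): name is "scene" or "side" or "wrist"; returns a dict with "image" (400x640x3 uint8, blue, green, red), "K" (3x3 intrinsics, pixels), "origin" and "orientation" of the camera in the world. Camera axes: x right, y up, looking along -z (the intrinsics and any distortion apply to the point x, -y, -z); pixel columns grow to the right and rows downward; lengths in mm; the calibration is good to about 2 mm. A picture is of the moment at which its call begins. There is no depth.
- manip.sign_off(): hands the job in, once; it reports no verdict.
Trained networks look in a picture, given as the dict that the camera call returned (one of the last four; its "shot" number tells which), for a name from the list of things; names that differ only in an ending like _2 or _b are one class to them, and where a whole thing is asked for, a point or a joint stands for the part that bears it (a point fixed in the world has none). Each returns a list of dicts, best first, with "score" (0 to 1); they miss things now and then, are a little off and sometimes report something else, mostly with a low value. They report only what shows in the picture. A call takes as long as a camera call.
- manip.search_frame(picture, target): "location" ([column, row] in pixels, amid what is visible of it).
The state is a dict: "t": time; "joint_positions": joint angles; "dq": joint speeds; "joint_efforts": joint torques, N m; "ee_pos": TCP position; "ee_rot": TCP orientation; "contact_force": force on the tool from outside, world axes, zero at the start; "wrist_torque": the same for the moment, N m; "opening": finger opening in mm.
Only numpy, scipy, OpenCV 4.12 (cv2) and the standard library are available. Lean on these libraries where they do the work, as an engineer would, in place of code of your own. Each camera call takes 0.05 s, during which the arm holds its last target. There are 200 camera calls.

TASK

Teach the overhead tracking camera the next build path on the steel base plate: point at the round copper sample by holding the fingertips one to three centimetres above the middle of its top for two seconds, then point at the square brass sample in the same way for two seconds. After that, push the red-knobbed toggle on the grey switch box fully over to its other side to accept the path, and leave it there. Do not touch or move any of the metal samples, do not bring the fingers down over the dark steel one, and leave the jar and the wrench where they are.

Things in the scene. Friction and masses are not known exactly. Their poses are not given: they have to be found in the camera images.
- plate: fixed brown, oxidised steel base plate, 160 (x) by 270 (y) by 15 mm thick, with a small bolt head (5 mm high) in each corner, lying on the table; origin at the centre of its underside. The three loose metal samples stand upright on it in a row roughly along its y axis, 70 to 110 mm apart, in any order
- copper_top (a point): centre of the top face of the copper sample: a loose, ribbed round copper-coloured stub, 36 mm in diameter, 30 mm tall (top 45 mm above the table); z axis up
- brass_top (a point): centre of the top face of the brass sample: a loose, ribbed square yellow brass block, 34 by 34 mm, 42 mm tall (top 57 mm above the table); z axis up
- darksteel_top (a point): centre of the top face of the dark steel sample, not to be pointed at: a loose stepped round stub, 36 mm in diameter with a 26 mm wide upper step, 56 mm tall (top 71 mm above the table); z axis up
- accept_base: fixed grey switch box, 70 (x) by 50 (y) by 25 mm high, on the left or the right of the plate; origin at the centre of its underside. Its toggle swings in the box's own x-z plane, about a pivot 22 mm above the origin, along the box's y axis; it swings from the box's -x side (leaning towards the robot) to its +x side (leaning away)
- accept (a joint): angle of the toggle, rad: 0 leaning 0.5 rad to the box's -x side (not accepted), 1.0 leaning 0.5 rad to its +x side (its stop, accepted). It starts near 0. It stays where it is left; about 1 N at the ball moves it
- accept_tip (a point): centre of the red ball, 26 mm in diameter, at the end of the toggle's 10 mm thick steel stem, 80 mm from the pivot; about 92 mm above the table at either end of its swing and 102 mm half-way
- feeder: fixed bystander: blue and aluminium powder distributor with a black cap, 80 mm in diameter at the foot, 70 mm tall, on the side of the plate opposite the switch box; origin at the centre of its underside
- jar: loose bystander: powder jar with a black cap, 56 mm in diameter, 85 mm tall, far left or far right; origin at the centre of its underside
- wrench: loose bystander: steel wrench, 170 mm long, lying flat at the far left or far right; origin under its middle, x axis along it

How it is judged (in metres and radians):
On the way, in this order (a step that is already met when the one before it is completed fails the run):
1. the fingertips are held above the middle of the copper sample's top for 1.5 s, toggle not yet pushed (within 18 mm sideways, clear of it, up to about 35 mm above) (horizontal distance between the grasp point and copper_top below 0.018 m and z of the grasp point in the frame of copper_top between 0.015 and 0.055 m and value of joint accept below 0.3 rad), for 1.5 s.
2. then the fingertips are held above the middle of the brass sample's top for 1.5 s, toggle not yet pushed (within 18 mm sideways, clear of it, up to about 35 mm above) (horizontal distance between the grasp point and brass_top below 0.018 m and z of the grasp point in the frame of brass_top between 0.015 and 0.055 m and value of joint accept below 0.3 rad), for 1.5 s.
3. then the toggle is pushed over to its other side (value of joint accept above 0.8 rad), for 0.2 s.
At the end, for the whole second after the job is handed in: The toggle rests at more than 0.8 rad (leaning to the box's +x side); the three samples stand upright where they stood (tops within 6 mm), jar and wrench within 15 mm of where they were (value of joint accept above 0.8 rad and velocity of joint accept between -0.05 and 0.05 rad/s and distance of each of copper_top, brass_top, darksteel_top from where it was at the start of the episode below 0.006 m and angle between each of copper_top, brass_top, darksteel_top's own z axis and vertical below 0.1 rad and distance of each of jar, wrench from where it was at the start of the episode below 0.015 m and angle between jar's own z axis and vertical below 0.2 rad); the robot touches nothing.
It fails at once if the copper sample is touched by the robot, moved 6 mm or lifted (contact force between any of the fingers, the arm and copper above 0.3 N or distance of copper_top from where it was at the start of the episode above 0.006 m).
It fails at once if the brass sample is touched by the robot, moved 6 mm or lifted (contact force between any of the fingers, the arm and brass above 0.3 N or distance of brass_top from where it was at the start of the episode above 0.006 m).
It fails at once if the dark steel sample is touched by the robot, moved 6 mm or lifted (contact force between any of the fingers, the arm and darksteel above 0.3 N or distance of darksteel_top from where it was at the start of the episode above 0.006 m).
It fails at once if the fingertips are brought down over the dark steel sample (less than about 25 mm above its top) (horizontal distance between the grasp point and darksteel_top below 0.018 m and z of the grasp point in the frame of darksteel_top below 0.045 m).
It fails at once if the jar or the wrench is moved by more than 15 mm, tipped or lifted (distance of any of jar, wrench from where it was at the start of the episode above 0.015 m or angle between jar's own z axis and vertical above 0.2 rad).
It also fails if it takes over 61 s, if anything falls off the work surface, if the arm or the gripper's body presses on something with over 40 N, if the wrist force passes 120 N, or if a joint passes its speed limit or range.

## Working session

There is one attempt and no reset: what is moved stays moved. The work goes in short steps, Python scripts to look and compute and a tool call to move; the robot and the scene stay as the last step left them, time stands still between calls to the robot, and variables do not carry over. Pictures are saved under pics/ and viewed, about 8 in all and at most 12, crops included, and the job is handed in when it is done.

Besides the shell and the picture viewer there is one more tool, called after "Request:" as name(argument=value, ...) on one line, values as JSON. apply_moves: Moves the arm, as the interface text tells. Its arguments: {"type":"object","properties":{"motion":{"type":"array","items":{"type":"object","properties":{"tx":{"type":"number"},"ty":{"type":"number"},"tz":{"type":"number"},"wx":{"type":"number"},"wy":{"type":"number"},"wz":{"type":"number"}}}},"fingers":{"type":"number"},"squeeze":{"type":"number"}},"required":["motion"]}

```bash
mkdir -p pics; cat > h.py <<'E'
import numpy as np, cv2
from scipy.spatial.transform import Rotation as R
from workcell import manip
def rot(o):
    o=np.array(o,float)
    return o if o.shape==(3,3) else (R.from_rotvec(o).as_matrix() if o.size==3 else R.from_quat(o).as_matrix())
def ray(p,px):
    K=np.array(p["K"]); d=np.linalg.inv(K)@np.array([px[0],px[1],1.])
    return np.array(p["origin"],float), rot(p["orientation"])@np.array([d[0],-d[1],-d[2]])
def atz(p,px,z):
    o,d=ray(p,px); return o+d*(z-o[2])/d[2]
def proj(p,X):
    c=rot(p["orientation"]).T@(np.array(X,float)-np.array(p["origin"])); q=np.array(p["K"])@np.array([c[0],-c[1],-c[2]]); return q[:2]/q[2]
def tri(L):
    A=np.zeros((3,3));b=np.zeros(3)
    for o,d in L:
        d=d/np.linalg.norm(d);M=np.eye(3)-np.outer(d,d);A+=M;b+=M@o
    return np.linalg.solve(A,b)
E
python3 - <<'E'
from h import *
s=manip.sense(); print(s["ee_pos"],s["ee_rot"],s["opening"]); print(rot(s["ee_rot"]).round(3))
P={n:manip.read_camera(n) for n in("scene","side","wrist")}
print({k:(type(v)) for k,v in P["scene"].items()},P["scene"]["orientation"])
for n,p in P.items(): cv2.imwrite(f"pics/{n}0.png",p["image"]); print(n,p["origin"],[k for k in p])
for t in ["plate","copper_top","brass_top","darksteel_top","accept_base","accept_tip","feeder","jar","wrench"]:
    D={}
    for n in("scene","side"):
        r=manip.search_frame(P[n],t); print(t,n,[(np.round(x["location"]),round(x["score"],2)) for x in r[:2]])
        if r: D[n]=ray(P[n],r[0]["location"])
    if len(D)==2: print("   tri",tri(D.values()).round(1))
E
```

```text
[ 262.90499294 -593.76958662  230.017094  ] [-0.42150318  1.99393934 -1.98955773] 85.4771419134689
[[-0.914 -0.001  0.405]
 [-0.405  0.002 -0.914]
 [-0.    -1.    -0.002]]
{'image': <class 'numpy.ndarray'>, 'K': <class 'numpy.ndarray'>, 'origin': <class 'numpy.ndarray'>, 'orientation': <class 'numpy.ndarray'>, 'shot': <class 'int'>} [0.97689734 0.27518543 0.45581735]
scene [1127.54446442 -959.17611231  811.14399903] ['image', 'K', 'origin', 'orientation', 'shot']
side [-97.94836694 820.13466356 805.77504211] ['image', 'K', 'origin', 'orientation', 'shot']
wrist [ 333.15231722 -562.66067063  372.65155192] ['image', 'K', 'origin', 'orientation', 'shot']
plate scene [(array([298., 241.]), 0.75), (array([288., 244.]), 0.19)]
plate side [(array([333., 222.]), 0.83)]
   tri [537.7 -30.2 -14.5]
copper_top scene [(array([305., 234.]), 0.62)]
copper_top side [(array([328., 205.]), 0.53)]
   tri [568.9 -43.6  27.9]
brass_top scene [(array([284., 243.]), 0.65)]
brass_top side [(array([347., 192.]), 0.76), (array([306., 216.]), 0.39)]
   tri [ 553.8 -116.4   42.4]
darksteel_top scene []
darksteel_top side [(array([307., 212.]), 0.73)]
accept_base scene [(array([320., 172.]), 0.62)]
accept_base side [(array([283., 295.]), 0.8)]
   tri [431.2 292.4  10.6]
accept_tip scene []
accept_tip side [(array([289., 277.]), 0.54)]
feeder scene [(array([222., 300.]), 0.7)]
feeder side [(array([395., 174.]), 0.69)]
   tri [ 520.7 -335.4   20.9]
jar scene [(array([249., 340.]), 0.86)]
jar side [(array([374., 149.]), 0.62), (array([305., 215.]), 0.24)]
   tri [ 654.8 -411.8   35.8]
wrench scene [(array([395., 174.]), 0.77)]
wrench side [(array([200., 271.]), 0.9)]
   tri [650.  372.9  14.2]
```

```bash
python3 - <<'E'
import cv2,numpy as np
a=cv2.imread("pics/scene0.png")[140:360,200:420]; b=cv2.imread("pics/side0.png")[130:330,190:410]
cv2.imwrite("pics/sceneC.png",cv2.resize(a,(600,600),interpolation=cv2.INTER_CUBIC))
cv2.imwrite("pics/sideC.png",cv2.resize(b,(660,600),interpolation=cv2.INTER_CUBIC))
E
```

```text
(no output)
```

View pics/sceneC.png

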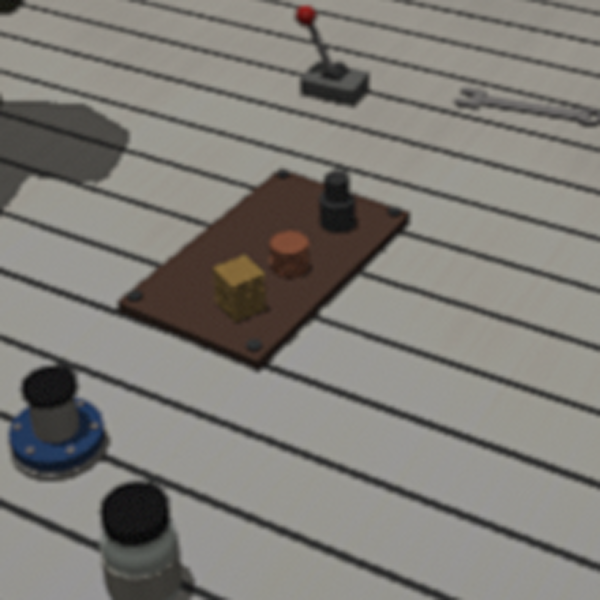

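View pics/sideC.png

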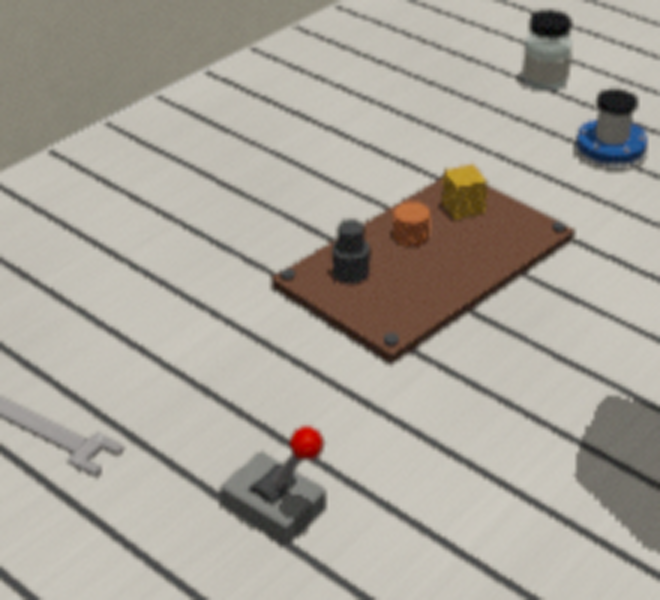

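The scene shows brass on the −y side, copper in the middle and dark steel on the +y side. The switch box is at +y with its red ball leaning towards the robot. The wrench is far left, and the jar and feeder are on the right. In scene pixels the tops are at copper (306,228), brass (288,238) and dark steel (323,205), with the ball at (312,145).

```bash
python3 - <<'E'
from h import *
S=manip.read_camera("scene"); D=manip.read_camera("side")
g=lambda a:(200+a[0]/2.7273,140+a[1]/2.7273); h=lambda a:(190+a[0]/3,130+a[1]/3)
for n,a,b,z in [("cu",(290,241),(411,211),45),("br",(239,268),(465,176),57),("dark",(336,176),(351,229),71),("ball",(306,15),(307,443),92),("pivot",(334,70),(272,488),26)]:
    print(n,tri([ray(S,g(a)),ray(D,h(b))]).round(1),atz(S,g(a),z)[:2].round(1),atz(D,h(b),z)[:2].round(1))
# box top corners (side view), z=25
for c in [(221,490),(262,455),(325,493),(285,532)]: print(atz(D,h(c),25).round(0)[:2])
# red blob
for n,p in(("scene",S),("side",D)):
    im=p["image"].astype(int); m=(im[...,2]>120)&(im[...,1]<60)&(im[...,0]<60); y,x=np.nonzero(m); print(n,len(x),x.mean(),y.mean(),atz(p,(x.mean(),y.mean()),92).round(1))
E
```

```text
cu [571.8 -40.9  44.5] [574. -40.] [569.2 -41.4]
br [ 559.5 -112.    55.6] [ 562.6 -112.1] [ 556.1 -111.6]
dark [574.8  45.8  68.5] [578.3  44.1] [570.3  47.6]
ball [399.9 297.8  92.9] [400.6 301.5] [398.3 296.1]
pivot [433.3 302.9  26.6] [434.2 305.7] [431.7 301.6]
[461. 328.]
[463. 280.]
[398. 278.]
[394. 327.]
scene 6 311.5 143.33333333333334 [391.  313.9  92. ]
side 155 409.5806451612903 176.70967741935485 [ 417.8 -248.1   92. ]
```

Request:
apply_moves(motion=[{"tx":-50.6,"ty":5,"tz":-38,"wy":24},{"tx":-50.6,"ty":5,"tz":-38,"wy":24},{"tx":-50.6,"ty":5,"tz":-38,"wy":24},{"tx":-50.6,"ty":5,"tz":-38,"wy":24},{"tx":-50.6,"ty":5,"tz":-38,"wy":24},{"tx":-50.6,"ty":5,"tz":-38,"wy":24},{"tx":-50.6,"ty":5,"tz":-38,"wy":24},{"tx":-50.6,"ty":5,"tz":-38,"wy":24},{"tx":-50.6,"ty":5,"tz":-38,"wy":24},{"tx":-50.6,"ty":5,"tz":-38,"wy":24},{"tx":-50.6,"ty":5,"tz":-38,"wy":24},{"tx":-50.6,"ty":5,"tz":-38,"wy":24},{"tx":-50.6,"ty":5,"tz":-38,"wy":24},{"tx":-50.6,"ty":5,"tz":-38,"wy":24},{"tx":-50.6,"ty":5,"tz":-38,"wy":24},{"tx":-50.6,"ty":5,"tz":-38,"wy":24},{"tx":-50.6,"ty":5,"tz":-38,"wy":24},{"tx":-50.6,"ty":5,"tz":-38,"wy":24},{"tx":-50.6,"ty":5,"tz":-38,"wy":24},{"tx":-50.6,"ty":5,"tz":-38,"wy":24}], fingers=1)

```text
validation failed for argument at $.mo...
```

```bash
python3 - <<'E'
from h import *
s=manip.sense(); print(s["t"],s["ee_pos"],s["opening"]); print(rot(s["ee_rot"]).round(3))
p=manip.read_camera("wrist"); im=p["image"].copy()
for n,c in (("cu",(571.8,-40.9,45)),("br",(559.5,-112,57)),("dark",(574.8,45.8,71)),("tcp",s["ee_pos"])):
    q=proj(p,c); print(n,q.round(1)); cv2.drawMarker(im,tuple(int(v) for v in q),(255,0,255),0,12,1)
for t in("copper_top","brass_top","darksteel_top"): print(t,[(np.round(x["location"]),round(x["score"],2)) for x in manip.search_frame(p,t)[:2]])
cv2.imwrite("pics/w1.png",im)
E
```

```text
1.15 [ 263.11345488 -594.36292563  231.33795758] 85.50115098657871
[[-0.914 -0.     0.405]
 [-0.405 -0.    -0.914]
 [ 0.    -1.     0.   ]]
cu [-372.6 -731.2]
br [-260.5 -651.5]
dark [ -723.  -1025.5]
tcp [324.9 262.4]
copper_top []
brass_top []
darksteel_top []
```

View pics/w1.png

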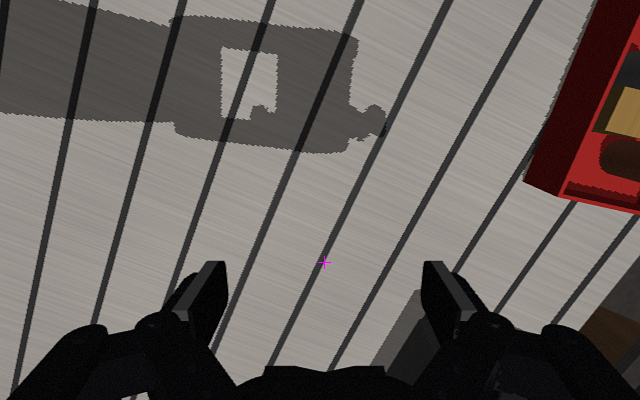

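The move was refused and the arm hasn't moved; this picture only shows bare table and a red bin at the right edge. I'll test the format with one short row that has all six keys.

Request:
apply_moves(motion=[{"tx":-4,"ty":0.5,"tz":-3,"wx":0,"wy":2,"wz":0}], fingers=1)

```text
t: 1.43
ee_pos: [281.1, -562.2, 227.9]
ee_rot: [-0.385, 2.012, -2.02]
contact_force: [0.2, 0.9, 1.0]
opening: 75.5
```

Request:
apply_moves(motion=[{"tx":-46.5,"ty":4.8,"tz":-37.4,"wx":0,"wy":22,"wz":0},{"tx":-46.5,"ty":4.8,"tz":-37.4,"wx":0,"wy":22,"wz":0},{"tx":-46.5,"ty":4.8,"tz":-37.4,"wx":0,"wy":22,"wz":0},{"tx":-46.5,"ty":4.8,"tz":-37.4,"wx":0,"wy":22,"wz":0},{"tx":-46.5,"ty":4.8,"tz":-37.4,"wx":0,"wy":22,"wz":0},{"tx":-46.5,"ty":4.8,"tz":-37.4,"wx":0,"wy":22,"wz":0},{"tx":-46.5,"ty":4.8,"tz":-37.4,"wx":0,"wy":22,"wz":0},{"tx":-46.5,"ty":4.8,"tz":-37.4,"wx":0,"wy":22,"wz":0},{"tx":-46.5,"ty":4.8,"tz":-37.4,"wx":0,"wy":22,"wz":0},{"tx":-46.5,"ty":4.8,"tz":-37.4,"wx":0,"wy":22,"wz":0},{"tx":-46.5,"ty":4.8,"tz":-37.4,"wx":0,"wy":22,"wz":0},{"tx":-46.5,"ty":4.8,"tz":-37.4,"wx":0,"wy":22,"wz":0},{"tx":-46.5,"ty":4.8,"tz":-37.4,"wx":0,"wy":22,"wz":0},{"tx":-46.5,"ty":4.8,"tz":-37.4,"wx":0,"wy":22,"wz":0},{"tx":-46.5,"ty":4.8,"tz":-37.4,"wx":0,"wy":22,"wz":0},{"tx":-46.5,"ty":4.8,"tz":-37.4,"wx":0,"wy":22,"wz":0},{"tx":-46.5,"ty":4.8,"tz":-37.4,"wx":0,"wy":22,"wz":0},{"tx":-46.5,"ty":4.8,"tz":-37.4,"wx":0,"wy":22,"wz":0}], fingers=1)

```text
t: 2.93
ee_pos: [575.8, -44.7, 177.7]
ee_rot: [-0.009, -2.212, 2.222]
contact_force: [0.1, 0.1, -0.1]
opening: -0.4
```

```bash
cat > look.py <<'E'
import sys
from h import *
s=manip.sense(); print(s["t"],s["ee_pos"],s["opening"],s["contact_force"]); print(rot(s["ee_rot"]).round(3))
p=manip.read_camera("wrist"); im=p["image"].copy()
for n,c in (("cu",(571.8,-40.9,45)),("br",(559.5,-112,57)),("dark",(574.8,45.8,71)),("tcp",s["ee_pos"])):
    q=proj(p,c); print(n,q.round(1)); cv2.drawMarker(im,tuple(int(v) for v in q),(255,0,255),0,12,1)
for t,z in(("copper_top",45),("brass_top",57),("darksteel_top",71)): print(t,[(np.round(x["location"]),round(x["score"],2)) for x in manip.search_frame(p,t)[:2]])
cv2.imwrite(sys.argv[1],im)
E
python3 look.py pics/w2.png
```

```text
2.9333 [575.81224711 -44.72427401 177.65236314] -0.4238246212250171 [ 0.13895967  0.08235848 -0.13207353]
[[-1.    -0.001 -0.009]
 [ 0.009 -0.005 -1.   ]
 [ 0.001 -1.     0.005]]
cu [318.9 191.7]
br [404.1 209. ]
dark [207.4 198.5]
tcp [324.  262.2]
copper_top [(array([319., 190.]), 0.62)]
brass_top [(array([406., 202.]), 0.87), (array([293., 202.]), 0.55)]
darksteel_top [(array([223., 187.]), 0.74)]
```

View pics/w2.png

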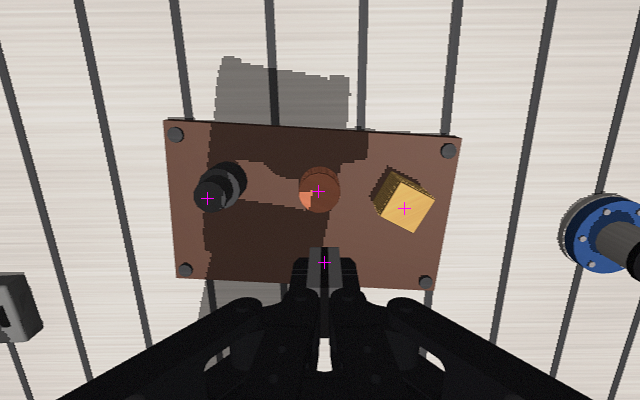

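The markers sit on the three tops in this third view: copper (319,191), brass (404,209), dark steel (208,198). Next I'll lower over the copper and hold.

Request:
apply_moves(motion=[{"tx":0.4,"ty":4,"tz":-0.4,"wx":0,"wy":0,"wz":0},{"tx":0.4,"ty":7,"tz":-0.4,"wx":0,"wy":0,"wz":0},{"tx":0.4,"ty":9,"tz":-0.4,"wx":0,"wy":0,"wz":0},{"tx":0.4,"ty":10.5,"tz":-0.4,"wx":0,"wy":0,"wz":0},{"tx":0.4,"ty":11.1,"tz":-0.4,"wx":0,"wy":0,"wz":0},{"tx":0.4,"ty":11.1,"tz":-0.4,"wx":0,"wy":0,"wz":0},{"tx":0.4,"ty":11.1,"tz":-0.4,"wx":0,"wy":0,"wz":0},{"tx":0.4,"ty":11.1,"tz":-0.4,"wx":0,"wy":0,"wz":0},{"tx":0.4,"ty":11.1,"tz":-0.4,"wx":0,"wy":0,"wz":0},{"tx":0.4,"ty":11.1,"tz":-0.4,"wx":0,"wy":0,"wz":0}])

```text
t: 3.97
ee_pos: [572.8, -41.7, 68.3]
ee_rot: [-0.013, -2.212, 2.223]
contact_force: [0.0, 0.7, -1.0]
opening: -0.2
```

```bash
python3 look.py pics/w3.png
```

```text
3.9667 [572.82348819 -41.65614441  68.32684252] -0.23223769251304627 [ 0.02255498  0.66126369 -0.98749243]
[[-1.     0.002 -0.01 ]
 [ 0.01  -0.005 -1.   ]
 [-0.002 -1.     0.005]]
cu [322.4 243.3]
br [459.3 273.1]
dark [136.3 263.3]
tcp [324.  262.2]
copper_top [(array([324., 229.]), 0.73)]
brass_top [(array([453., 258.]), 0.93)]
darksteel_top [(array([164., 240.]), 0.68)]
```

View pics/w3.png

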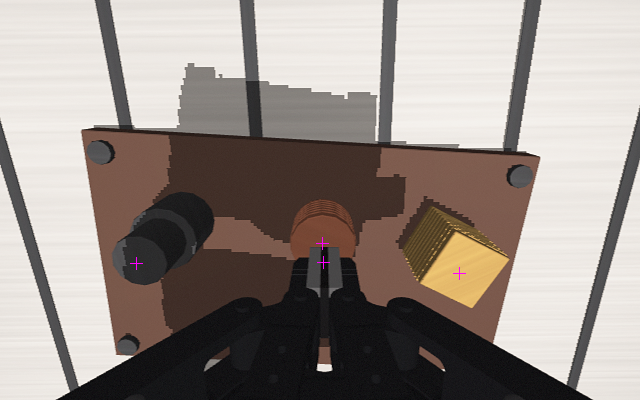

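The tip is over the copper's middle at (322,243) and about 23 mm above its top. The brass centre shows at about (463,269), so I'll use (562,-114). Now I hold here for 2 s.

Request:
apply_moves(motion=[{"tx":0,"ty":0.1,"tz":0,"wx":0,"wy":0,"wz":0},{"tx":0,"ty":0.1,"tz":0,"wx":0,"wy":0,"wz":0},{"tx":0,"ty":0.1,"tz":0,"wx":0,"wy":0,"wz":0},{"tx":0,"ty":0.1,"tz":0,"wx":0,"wy":0,"wz":0},{"tx":0,"ty":0.1,"tz":0,"wx":0,"wy":0,"wz":0},{"tx":0,"ty":0.1,"tz":0,"wx":0,"wy":0,"wz":0},{"tx":0,"ty":0.1,"tz":0,"wx":0,"wy":0,"wz":0},{"tx":0,"ty":0.1,"tz":0,"wx":0,"wy":0,"wz":0},{"tx":0,"ty":0.1,"tz":0,"wx":0,"wy":0,"wz":0},{"tx":0,"ty":0.1,"tz":0,"wx":0,"wy":0,"wz":0},{"tx":0,"ty":0.1,"tz":0,"wx":0,"wy":0,"wz":0},{"tx":0,"ty":0.1,"tz":0,"wx":0,"wy":0,"wz":0},{"tx":0,"ty":0.1,"tz":0,"wx":0,"wy":0,"wz":0},{"tx":0,"ty":0.1,"tz":0,"wx":0,"wy":0,"wz":0},{"tx":0,"ty":0.1,"tz":0,"wx":0,"wy":0,"wz":0},{"tx":0,"ty":0.1,"tz":0,"wx":0,"wy":0,"wz":0},{"tx":0,"ty":0.1,"tz":0,"wx":0,"wy":0,"wz":0},{"tx":0,"ty":0.1,"tz":0,"wx":0,"wy":0,"wz":0},{"tx":0,"ty":0.1,"tz":0,"wx":0,"wy":0,"wz":0},{"tx":0,"ty":0.1,"tz":0,"wx":0,"wy":0,"wz":0}])

```text
t: 5.83
ee_pos: [572.1, -41.5, 66.3]
ee_rot: [-0.011, -2.212, 2.222]
contact_force: [-0.2, 0.4, 0.4]
opening: 0.6
```

Request:
apply_moves(motion=[{"tx":0,"ty":0,"tz":0,"wx":0,"wy":0,"wz":0},{"tx":0,"ty":0,"tz":0,"wx":0,"wy":0,"wz":0},{"tx":0,"ty":0,"tz":0,"wx":0,"wy":0,"wz":0},{"tx":0,"ty":0,"tz":0,"wx":0,"wy":0,"wz":0},{"tx":0,"ty":0,"tz":0,"wx":0,"wy":0,"wz":0},{"tx":0,"ty":0,"tz":0,"wx":0,"wy":0,"wz":0},{"tx":0,"ty":-3,"tz":0,"wx":0,"wy":0,"wz":0},{"tx":0,"ty":-5,"tz":0,"wx":0,"wy":0,"wz":0},{"tx":0,"ty":-5,"tz":0,"wx":0,"wy":0,"wz":0},{"tx":0,"ty":-5,"tz":0,"wx":0,"wy":0,"wz":0}])

```text
t: 6.67
ee_pos: [573.2, -41.4, 118.0]
ee_rot: [-0.015, -2.213, 2.224]
contact_force: [-0.2, -0.8, -0.6]
opening: 0.1
```

Request:
apply_moves(motion=[{"tx":0.6,"ty":0,"tz":3.6,"wx":0,"wy":0,"wz":0},{"tx":1.1,"ty":0,"tz":7.2,"wx":0,"wy":0,"wz":0},{"tx":1.1,"ty":0,"tz":7.2,"wx":0,"wy":0,"wz":0},{"tx":1.1,"ty":1.5,"tz":7.2,"wx":0,"wy":0,"wz":0},{"tx":1.1,"ty":3,"tz":7.2,"wx":0,"wy":0,"wz":0},{"tx":1.1,"ty":3.9,"tz":7.2,"wx":0,"wy":0,"wz":0},{"tx":1.1,"ty":3.9,"tz":7.2,"wx":0,"wy":0,"wz":0},{"tx":1.1,"ty":3.9,"tz":7.2,"wx":0,"wy":0,"wz":0},{"tx":1.1,"ty":3.9,"tz":7.2,"wx":0,"wy":0,"wz":0},{"tx":1.1,"ty":3.9,"tz":7.2,"wx":0,"wy":0,"wz":0}])

```text
t: 7.5
ee_pos: [562.4, -113.5, 80.3]
ee_rot: [-0.016, -2.213, 2.225]
contact_force: [0.5, -0.1, 0.8]
opening: -0.0
```

```bash
python3 look.py pics/w4.png
```

```text
7.5 [ 562.41516127 -113.46647889   80.28411652] -0.028021367065389005 [ 0.46432931 -0.125013    0.78695427]
[[-1.     0.005 -0.009]
 [ 0.009 -0.005 -1.   ]
 [-0.005 -1.     0.005]]
cu [195.7 219.1]
br [321.1 246.6]
dark [ -1.2 234.2]
tcp [324.  262.2]
copper_top [(array([204., 212.]), 0.82)]
brass_top [(array([326., 228.]), 0.83)]
darksteel_top [(array([ 50., 212.]), 0.66)]
```

View pics/w4.png

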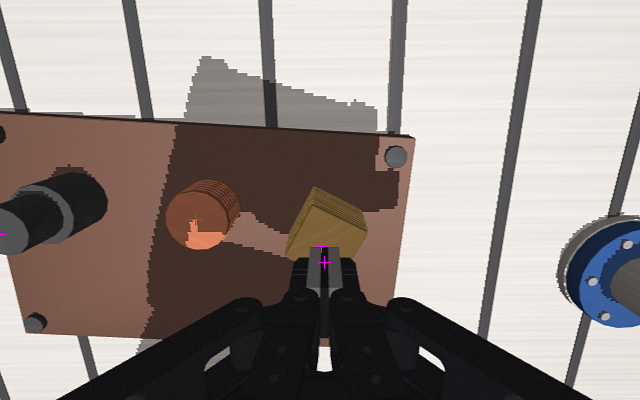

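The tip is over the brass top: its left and right corners are near (287,255) and (366,235), so the centre is about (326,245), and it's about 23 mm below the tip. Hold here, then lift.

Request:
apply_moves(motion=[{"tx":0,"ty":0.1,"tz":0,"wx":0,"wy":0,"wz":0},{"tx":0,"ty":0.1,"tz":0,"wx":0,"wy":0,"wz":0},{"tx":0,"ty":0.1,"tz":0,"wx":0,"wy":0,"wz":0},{"tx":0,"ty":0.1,"tz":0,"wx":0,"wy":0,"wz":0},{"tx":0,"ty":0.1,"tz":0,"wx":0,"wy":0,"wz":0},{"tx":0,"ty":0.1,"tz":0,"wx":0,"wy":0,"wz":0},{"tx":0,"ty":0.1,"tz":0,"wx":0,"wy":0,"wz":0},{"tx":0,"ty":0.1,"tz":0,"wx":0,"wy":0,"wz":0},{"tx":0,"ty":0.1,"tz":0,"wx":0,"wy":0,"wz":0},{"tx":0,"ty":0.1,"tz":0,"wx":0,"wy":0,"wz":0},{"tx":0,"ty":0.1,"tz":0,"wx":0,"wy":0,"wz":0},{"tx":0,"ty":0.1,"tz":0,"wx":0,"wy":0,"wz":0},{"tx":0,"ty":0.1,"tz":0,"wx":0,"wy":0,"wz":0},{"tx":0,"ty":0.1,"tz":0,"wx":0,"wy":0,"wz":0},{"tx":0,"ty":0.1,"tz":0,"wx":0,"wy":0,"wz":0},{"tx":0,"ty":0.1,"tz":0,"wx":0,"wy":0,"wz":0},{"tx":0,"ty":0.1,"tz":0,"wx":0,"wy":0,"wz":0},{"tx":0,"ty":0.1,"tz":0,"wx":0,"wy":0,"wz":0},{"tx":0,"ty":0.1,"tz":0,"wx":0,"wy":0,"wz":0},{"tx":0,"ty":0.1,"tz":0,"wx":0,"wy":0,"wz":0}])

```text
t: 9.37
ee_pos: [562.2, -113.5, 79.1]
ee_rot: [-0.016, -2.213, 2.225]
contact_force: [0.1, 0.1, 0.3]
opening: -0.4
```

Request:
apply_moves(motion=[{"tx":0,"ty":0,"tz":0,"wx":0,"wy":0,"wz":0},{"tx":0,"ty":0,"tz":0,"wx":0,"wy":0,"wz":0},{"tx":0,"ty":0,"tz":0,"wx":0,"wy":0,"wz":0},{"tx":0,"ty":0,"tz":0,"wx":0,"wy":0,"wz":0},{"tx":0,"ty":0,"tz":0,"wx":0,"wy":0,"wz":0},{"tx":0,"ty":0,"tz":0,"wx":0,"wy":0,"wz":0},{"tx":0,"ty":-4,"tz":0,"wx":0,"wy":0,"wz":0},{"tx":0,"ty":-8,"tz":0,"wx":0,"wy":0,"wz":0},{"tx":0,"ty":-12,"tz":0,"wx":0,"wy":0,"wz":0},{"tx":0,"ty":-12,"tz":0,"wx":0,"wy":0,"wz":0},{"tx":0,"ty":-12,"tz":0,"wx":0,"wy":0,"wz":0}])

```text
t: 10.28
ee_pos: [563.7, -113.5, 203.4]
ee_rot: [0.024, 2.212, -2.228]
contact_force: [-0.2, -1.1, -1.0]
opening: 0.1
```

Request:
apply_moves(motion=[{"tx":23,"ty":3,"tz":-41,"wx":0,"wy":0,"wz":0},{"tx":23,"ty":3,"tz":-41,"wx":0,"wy":0,"wz":0},{"tx":23,"ty":3,"tz":-41,"wx":0,"wy":0,"wz":0},{"tx":23,"ty":3,"tz":-41,"wx":0,"wy":0,"wz":0},{"tx":23,"ty":3,"tz":-41,"wx":0,"wy":0,"wz":0},{"tx":23,"ty":3,"tz":-41,"wx":0,"wy":0,"wz":0},{"tx":23,"ty":3,"tz":-41,"wx":0,"wy":0,"wz":0},{"tx":23,"ty":3,"tz":-41,"wx":0,"wy":0,"wz":0},{"tx":23,"ty":3,"tz":-41,"wx":0,"wy":0,"wz":0},{"tx":23,"ty":3,"tz":-41,"wx":0,"wy":0,"wz":0},{"tx":23,"ty":3,"tz":-41,"wx":0,"wy":0,"wz":0},{"tx":23,"ty":3,"tz":-41,"wx":0,"wy":0,"wz":0},{"tx":23,"ty":3,"tz":-41,"wx":0,"wy":0,"wz":0},{"tx":23,"ty":3,"tz":-41,"wx":0,"wy":0,"wz":0},{"tx":23,"ty":3,"tz":-41,"wx":0,"wy":0,"wz":0}])

```text
t: 11.53
ee_pos: [338.2, 297.3, 166.6]
ee_rot: [0.024, 2.211, -2.231]
contact_force: [0.7, -0.9, -0.6]
opening: -0.1
```

```bash
sed -i 's/("tcp",s/("ball",(399,298,92)),("tcp",s/' look.py; python3 look.py pics/w5.png
```

```text
11.5333 [338.18610229 297.33181376 166.58504556] -0.1177997283132604 [ 0.72152385 -0.94626545 -0.55182162]
[[-1.     0.012 -0.011]
 [ 0.01  -0.009 -1.   ]
 [-0.012 -1.     0.009]]
cu [ 860.1 -174.7]
br [ 998.6 -164.9]
dark [ 778.5 -217.7]
ball [320.9 120.6]
tcp [324.1 262.2]
copper_top []
brass_top []
darksteel_top [(array([324., 114.]), 0.71)]
```

View pics/w5.png

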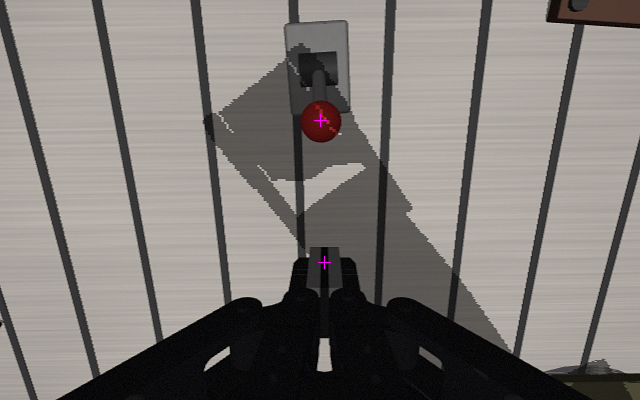

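The ball is at (321,121), exactly on my estimate, and the tip is behind it in line. I'll lower and then push +x.

Request:
apply_moves(motion=[{"tx":0,"ty":4,"tz":0,"wx":0,"wy":0,"wz":0},{"tx":0,"ty":7,"tz":0,"wx":0,"wy":0,"wz":0},{"tx":0,"ty":9,"tz":0,"wx":0,"wy":0,"wz":0},{"tx":0,"ty":9.4,"tz":0,"wx":0,"wy":0,"wz":0},{"tx":0,"ty":9.4,"tz":0,"wx":0,"wy":0,"wz":0},{"tx":0,"ty":9.4,"tz":0,"wx":0,"wy":0,"wz":0}])

```text
t: 12.23
ee_pos: [340.9, 296.8, 74.5]
ee_rot: [0.03, 2.213, -2.228]
contact_force: [0.3, -0.1, 0.9]
opening: 0.0
```

Request:
apply_moves(motion=[{"tx":-2,"ty":0,"tz":0,"wx":0,"wy":0,"wz":0},{"tx":-3,"ty":0,"tz":0,"wx":0,"wy":0,"wz":0},{"tx":-4,"ty":0,"tz":0,"wx":0,"wy":0,"wz":0},{"tx":-5,"ty":0,"tz":0,"wx":0,"wy":0,"wz":0},{"tx":-6,"ty":0,"tz":0,"wx":0,"wy":0,"wz":0},{"tx":-7,"ty":0,"tz":0,"wx":0,"wy":0,"wz":0},{"tx":-7.8,"ty":0,"tz":0,"wx":0,"wy":0,"wz":0},{"tx":-8.6,"ty":0,"tz":0,"wx":0,"wy":0,"wz":0},{"tx":-9.4,"ty":0,"tz":0,"wx":0,"wy":0,"wz":0},{"tx":-10,"ty":0,"tz":0,"wx":0,"wy":0,"wz":0},{"tx":-10.4,"ty":0,"tz":0,"wx":0,"wy":0,"wz":0},{"tx":-10.7,"ty":0,"tz":0,"wx":0,"wy":0,"wz":0},{"tx":-10.7,"ty":0,"tz":0,"wx":0,"wy":0,"wz":0}])

```text
t: 13.32
ee_pos: [448.4, 295.4, 76.0]
ee_rot: [0.03, 2.213, -2.229]
contact_force: [-0.3, -0.1, -0.2]
opening: -0.3
```

```bash
python3 look.py pics/w6.png; python3 - <<'E'
from h import *
b=manip.read_camera("side"); w=cv2.imread("pics/w6.png"); c=b["image"][240:320,240:340]
cv2.imwrite("pics/c6.png",np.vstack([cv2.resize(w,(480,300)),cv2.resize(c,(375,300),interpolation=cv2.INTER_CUBIC) if 0 else cv2.copyMakeBorder(cv2.resize(c,(375,300),interpolation=cv2.INTER_CUBIC),0,0,0,105,0)]))
E
```

```text
13.3167 [448.36307493 295.35141887  75.9672291 ] -0.2776443614204422 [-0.3182573  -0.13748405 -0.23605213]
[[-1.     0.014 -0.013]
 [ 0.013 -0.007 -1.   ]
 [-0.014 -1.     0.007]]
cu [1051.1  -23. ]
br [1252.8   -2.3]
dark [972.4 -52.6]
ball [320.1 372.4]
tcp [324.  262.2]
copper_top []
brass_top [(array([310., 230.]), 0.39)]
darksteel_top []
```

View pics/c6.png

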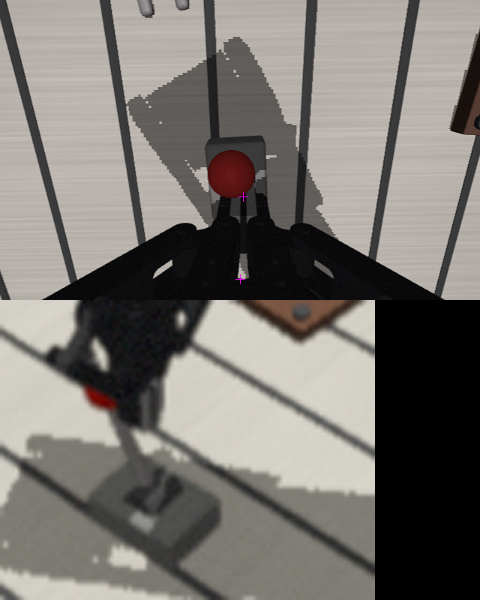

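The ball has swung over to the far side, at wrist (308,232), but I feel no stop force. I'll measure its position and press on gently to the stop.

Request:
apply_moves(motion=[{"tx":-0.3,"ty":0,"tz":0,"wx":0,"wy":0,"wz":0},{"tx":-0.5,"ty":0,"tz":0,"wx":0,"wy":0,"wz":0},{"tx":-0.5,"ty":0,"tz":0,"wx":0,"wy":0,"wz":0},{"tx":-0.5,"ty":0,"tz":0,"wx":0,"wy":0,"wz":0}])

```text
t: 13.9
ee_pos: [450.8, 295.4, 75.9]
ee_rot: [-0.024, -2.211, 2.228]
contact_force: [-7.2, 0.4, 3.3]
opening: 0.3
```

```bash
cat > ball.py <<'E'
from h import *
for n in ("wrist","side"):
    p=manip.read_camera(n); h=cv2.cvtColor(p["image"],cv2.COLOR_BGR2HSV); m=((h[...,0]<6)|(h[...,0]>174))&(h[...,1]>180)&(h[...,2]>60)
    k,l,st,c=cv2.connectedComponentsWithStats(m.astype(np.uint8))
    for i in range(1,k):
        if st[i,4]>15: print(n,c[i].round(1),st[i],atz(p,c[i],92).round(1))
print(manip.sense()["contact_force"].round(2))
E
python3 ball.py
```

```text
wrist [307.7 232.7] [ 278  202   61   62 2995] [472.8 302.   92. ]
side [486.7 119. ] [482 117   9   5  24] [ 408. -803.   92.]
side [484.7 132.1] [450 117  60  28 703] [ 368.4 -690.4   92. ]
side [265.7 265.5] [263 263   7   6  23] [470.8 306.9  92. ]
[-7.92  0.61  3.31]
```

The stop is reached: about 8 N of resistance and the ball at x≈473, where leaning fully over puts it at about 471. I'll back off, then lift.

Request:
apply_moves(motion=[{"tx":1,"ty":0,"tz":0,"wx":0,"wy":0,"wz":0},{"tx":3,"ty":0,"tz":0,"wx":0,"wy":0,"wz":0},{"tx":6,"ty":0,"tz":0,"wx":0,"wy":0,"wz":0},{"tx":8,"ty":0,"tz":0,"wx":0,"wy":0,"wz":0},{"tx":8,"ty":-3,"tz":0,"wx":0,"wy":0,"wz":0},{"tx":8,"ty":-6,"tz":0,"wx":0,"wy":0,"wz":0},{"tx":8,"ty":-9,"tz":0,"wx":0,"wy":0,"wz":0},{"tx":8,"ty":-9,"tz":0,"wx":0,"wy":0,"wz":0},{"tx":8,"ty":-9,"tz":0,"wx":0,"wy":0,"wz":0},{"tx":8,"ty":-9,"tz":0,"wx":0,"wy":0,"wz":0}])

```text
t: 14.83
ee_pos: [369.6, 297.0, 164.8]
ee_rot: [-0.024, -2.211, 2.228]
contact_force: [-0.1, 0.3, 0.6]
opening: 0.3
```

```bash
python3 ball.py; python3 - <<'E'
from h import *
p=manip.read_camera("scene"); a=cv2.imread("pics/scene0.png")
c=lambda im:cv2.resize(im[140:360,200:420],(400,400),interpolation=cv2.INTER_CUBIC)
cv2.imwrite("pics/end.png",np.hstack([c(a),c(p["image"])]))
E
```

```text
wrist [312.5  44.3] [ 292   23   42   43 1409] [474.5 301.9  92. ]
side [491.9 136.7] [471 128  35  17 280] [ 334.7 -672.3   92. ]
side [266.8 263.3] [262 259  10  10  67] [474.1 300.1  92. ]
[ 0.06 -0.34 -0.38]
```

View pics/end.png

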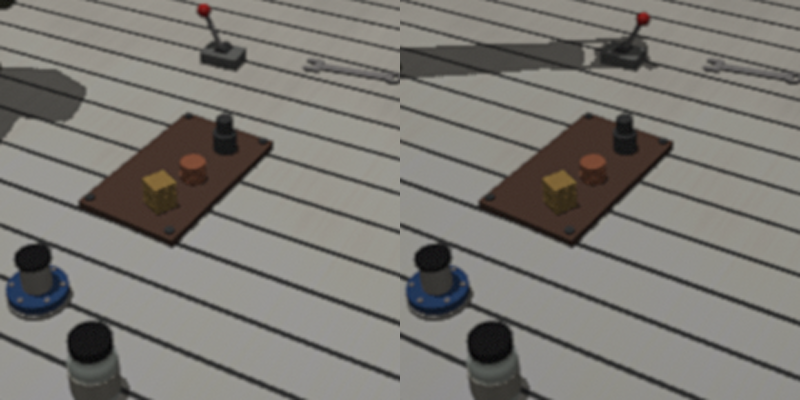

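In this before/after pair, the toggle now leans the other way (ball at (643,18) in the right half). Samples, jar and wrench look the same in both, and the arm is clear.

```bash
python3 -c "
from workcell import manip
print(manip.sign_off())"
```

```text
the job is handed in; nothing more can be done
None
```

I pointed at the copper sample and then the brass sample, pushed the toggle fully over, backed the arm clear and handed the job in at about 15 s. No verdict was reported.

- **Pointing:** I held for at least 2 s over each sample, with the closed fingertips about 22 mm above the copper top and 22 mm above the brass top. By my estimate they were within about 3 mm of the middle.
- **Toggle:** it met its stop at about 8 N. After I backed off, the wrist and side cameras put the ball at x ≈ 474 mm. It was at 399 mm before the push, and about 471 mm is expected at the stop.
- **Everything else:** the before/after overview shows the three samples, the jar and the wrench unmoved. The force on the tool was about zero at the end.

**Disagreements:** the first move call was refused, apparently because its rows left out some keys, and nothing moved. The detection network once labelled the red ball as the dark steel sample, and it also gave a doubtful brass hit on the switch. I used my own measurements instead.

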